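# Turn the sample carousel to the scanner and start the reading

## Task

Turn the sample carousel by pushing gently on its blue arms with a fingertip until the red-capped tube stands squarely in front of the scanner's window, in line with the yellow stripe. Only then press the green start button on the console and let it spring back. Do not grip the carousel, do not push against or lift the tubes, and leave the red button and everything else on the counter alone.

Things in the scene. Friction and masses are not known exactly. Their poses are not given: they have to be found in the camera images.
- station: Fixed white reading station. Origin on the table under the carousel's axis; its +x points from the axis to the scanner. Base plate 14 thick, x from -80 to 190, y from -80 to 80. A yellow stripe on the plate runs from the scanner towards the axis. Sizes in mm.
- scanner (a point): Centre of the top of the scanner, a fixed white box on the station's plate, 55 deep, 70 wide, from 135 to 190 from the axis, top 109 above the table. Yellow stripe along its top, dark window on the side facing the carousel. Sizes in mm.
- rotor: Carousel: grey disc of radius 70 with four white square sockets, 54 above the table, and four blue arms, one of each on its +x, +y, -x, -y axes. It turns about the vertical axis through its origin (16 above the table), either way, no stops; about 1 N at an arm's end turns it and it stays where left. The +x socket is empty. Sizes in mm.
- spoke_end (a point): Middle of the outer end of the carousel's +x arm (the one by the empty socket), 115 from the axis, 48 above the table. All four arms are alike: blue bars 12 wide, from 61 to 115 from the axis, 40 to 56 above the table, and 26 clear above the station's plate. Sizes in mm.
- tube_red_mid (a point): The red-capped tube, 13 across, 65 tall, with a 17 wide cap, standing loose in one of the carousel's sockets (30 deep, 0.8 play all round, centre 50 from the axis). The point is on the tube's axis half-way up, 56.5 above the table; the cap's top is at 89. Sizes in mm.
- tube_green_mid (a point): The green-capped tube, 13 across, 65 tall, with a 17 wide cap, standing loose in one of the carousel's sockets (30 deep, 0.8 play all round, centre 50 from the axis). The point is on the tube's axis half-way up, 56.5 above the table; the cap's top is at 89. Sizes in mm.
- tube_white_mid (a point): The white-capped tube, 13 across, 65 tall, with a 17 wide cap, standing loose in one of the carousel's sockets (30 deep, 0.8 play all round, centre 50 from the axis). The point is on the tube's axis half-way up, 56.5 above the table; the cap's top is at 89. Sizes in mm.
- read_spot (a point): Where the middle of a tube stands when it is squarely in front of the scanner's window: 50 from the carousel's axis along the station's +x, 56.5 above the table. Sizes in mm.
- console: Fixed grey console box, 90 x 140 x 35, standing to the left or right of the station. Origin: centre of its underside. It carries a green button (start) at x -5, y +36 and a red button (stop) at x -5, y -36 in its own axes. Sizes in mm.
- start_top (a point): Centre of the top face of the round green start button, 28 across, pressed straight down. 6 of travel against a spring, about 5 N when fully down. Sizes in mm.
- start (a joint): Travel of the green start button in m: 0 released, 0.006 fully down; it counts as pressed from 0.004 and springs back.
- stop (a joint): Travel of the red stop button in m: 0 released, 0.006 fully down. Same make as the green one, 72 from it.
- slide_box: Bystander: flat blue box of microscope slides with a paper label, 90 x 130 x 30, loose. Origin: centre of its underside. Sizes in mm.
- meter: Bystander: white hand-held meter with a dark display, 100 x 55 x 24, lying loose. Origin: centre of its underside. Sizes in mm.
- pen: Bystander: black pen, 135 long, 13 thick, lying loose along its x. Origin: centre of its underside. Sizes in mm.
- jar: Bystander: clear specimen jar with an orange lid, 52 across, 60 high, loose. Origin: centre of its underside. Sizes in mm.
- reagent: Bystander: amber bottle with a white cap, 42 across, 85 high, loose. Origin: centre of its underside. Sizes in mm.
- pot: Bystander: open white pot, 56 across, 50 high, loose. Origin: centre of its underside. Sizes in mm.
- tube_red: The same red-capped tube as a body; origin at the centre of its foot, 24 above the table. Sizes in mm.
- tube_green: The same green-capped tube as a body; origin at the centre of its foot, 24 above the table. Sizes in mm.
- tube_white: The same white-capped tube as a body; origin at the centre of its foot, 24 above the table. Sizes in mm.
Things that resemble listed ones, but are neither listed nor needed, are in the scene too. What is shaped like the console but turquoise is not meant.

How it is judged:
By the outcome, as a careful person would: the job done as asked, in the order asked, and still so for the second after the job is handed in, with the robot touching nothing.
It also fails if it takes over 64 s, if anything falls off the work surface, if the arm or the gripper's body presses on something with over 40 N, if the wrist force passes 120 N, or if a joint passes its speed limit or range.

## Robot

A 6-joint arm with a two-finger parallel gripper is mounted at the origin on the work surface. World frame = base frame: x ahead of the robot, y to its left, z up, the work surface at z = 0. Lengths are in m, angles in rad, forces in N, time in s.
With the tool pointing down it reaches from about 0.35 to 0.8 m from the base axis. Payload 7.3 kg.
Tool frame: the origin (TCP) lies on the centre line of the jaws, within the pads' length; the fingertips stand 14 mm ahead of it and the grasp point (between the pads) lies 5 mm behind it; z points along the fingers, y is the line along which they close (so a half turn about z gives the same grasp; the last joint's range is limited). The gripper opens to 85 mm and grips with 20 to 120 N. Pads are 22 mm wide; open, the fingers measure 114 mm over their backs; the gripper's body (76 mm by 85 mm) begins 54 mm behind the grasp point. The pads swing forward as they close: fully open they stand 13 mm farther back than shut.
Start: joints at [-1.276, 0.342, 1.524, -0, 1.275, -0.146], TCP at [0.224, -0.475, 0.245] pointing down, gripper open.
Joint ranges: [-2.53, 2.53], [-0.77, 2.02], [0.04, 2.7], [-1, 4.14], [0.28, 2.66], [-3.11, 3.11]. Speed limits (rad/s): [2.57, 2.57, 3.14, 3.14, 3.14, 3.14].

## Interface

Orientations are given as a unit quaternion [w, x, y, z].
In Python, from rig import read_state, read_camera, hand_in, find_in, regions_of gives the robot as it stands.
- The arm moves only by the tool send_rows, never from a script. Its argument "moves" is a list of rows, each a list of 7 numbers: the turn, a rotation vector about the tool's x, y, z in degrees, then the shift along the tool's x, y, z in cm, then the finger opening in cm, from 0 to 8.54. A call has exactly 5 rows; each row shifts and turns the commanded pose from where the row before left it, along the tool's axes as they then stand; what a row does not reach is not made up. A row lasts 1/8 s, in which the tool goes at most 62.5 mm and 10.7 degrees, less where a joint would pass 70% of its speed; a pose out of reach is approached as far as the arm can. A call is refused whole if a number of a shift passes 6.25 or a number of a turn 10.7, either way. A call with a gripper value outside its range is refused whole. The fingers move at their own pace and stop on an object; "grip_force" is the grip in N (left out, the last holds). Time passes only in rows, so rows that do not move let the fingers close, or fill a call up. It gives the time, the measured TCP pose, the force, the opening and the grip force at its end, in the units of the state.
- read_state(): the state, without advancing time (a new reading comes with each control period).
- read_camera(name): name is "scene" or "top" or "wrist"; returns a dict with "frame" (480x640x3 uint8, red, green, blue), "K" (3x3 intrinsics, pixels), "cam_to_world" (4x4, takes a point from camera to world coordinates). Camera axes: x right, y down, z forward; pixel columns grow to the right and rows downward; lengths in m; the calibration is good to about 2 mm. A picture is of the moment at which its call begins. There is no depth.
- hand_in(): hands the job in; it is judged then, once.
Trained networks look in the newest picture that a camera, given by its name, has taken for a name from the list of things; names that differ only in an ending like _2 or _b are one class to them, and where a whole thing is asked for, a point or a joint stands for the part that bears it (a point fixed in the world has none). Each returns a list of dicts, best first, with "conf" (0 to 1); they miss things now and then, are a little off and sometimes report something else, mostly with a low value. They report only what shows in the picture. A call takes as long as a camera call. They do not tell look-alikes from the thing itself.
- find_in(camera, query): "extent" ([centre column, centre row, width, height] in pixels, round what is visible of it).
- regions_of(camera, query): "mask" (480x640 bool, what is visible of it) and "extent" ([centre column, centre row, width, height] in pixels, round what is visible of it).
The state is a dict: "time": time; "joint_pos": joint angles; "joint_vel": joint speeds; "joint_torque": joint torques, N m; "eef_pos": TCP position; "tcp_rot": TCP orientation; "ft_force": force on the tool from outside, world axes, zero at the start; "torque": the same for the moment, N m; "grip_width": finger opening in m; "grasp_force": force on a finger pad.
Only numpy, scipy, OpenCV 4.12 (cv2) and the standard library are available. Lean on these libraries where they do the work, as an engineer would, in place of code of your own. Each camera call takes 0.05 s, during which the arm holds its last target. There are 200 camera calls.

## Working session

There is one attempt and no reset: what is moved stays moved. The work goes in short steps, Python scripts to look and compute and a tool call to move; the robot and the scene stay as the last step left them, time stands still between calls to the robot, and variables do not carry over. Pictures are saved under pics/ and viewed, at most 10 in all, crops included, and the job is handed in when it is done.

Besides the shell and the picture viewer there is one more tool, called after ">>>" by a JSON object that holds its "op" and its "data". send_rows: Moves the arm, as the interface text tells. Its arguments: {"type":"object","properties":{"moves":{"type":"array"},"grip_force":{"type":"number"}},"required":["moves"]}

```bash
mkdir -p pics
cat > h.py <<'E'
import numpy as np, cv2
from rig import *
def save(c,n):
    r=read_camera(c); cv2.imwrite(f'pics/{n}.png',r['frame'][:,:,::-1]); return r
def pix2w(r,u,v,z):
    T=np.array(r['cam_to_world']);K=np.array(r['K'])
    d=T[:3,:3]@np.linalg.inv(K)@[u,v,1];o=T[:3,3]
    return o+d*(z-o[2])/d[2]
def w2pix(r,p):
    T=np.array(r['cam_to_world']);K=np.array(r['K'])
    q=K@(T[:3,:3].T@(np.array(p)-T[:3,3]));return q[:2]/q[2]
E
python3 - <<'E'
from h import *
np.set_printoptions(precision=4,suppress=True)
r=save('top','top1');print(r['cam_to_world'])
for q,z in [('scanner',.109),('rotor',.05),('tube_red',.089),('tube_green',.089),('tube_white',.089),('console',.035),('start_top',.04),('stop',.04),('spoke_end',.048)]:
    for d in find_in('top',q)[:3]:
        print(q,round(d['conf'],2),np.round(d['extent']),pix2w(r,*d['extent'][:2],z))
save('scene','scene1')
s=read_state();print(s['eef_pos'],s['tcp_rot'],s['time'])
E
```

```text
[[ 0.0092 -0.9891  0.1468  0.316 ]
 [-0.9999 -0.0099 -0.0042  0.0223]
 [ 0.0056 -0.1468 -0.9892  1.4431]
 [ 0.      0.      0.      1.    ]]
scanner 0.87 [350. 194.  66.  96.] [ 0.6245 -0.067   0.109 ]
scanner 0.4 [227. 301.  15.  42.] [0.3106 0.2825 0.109 ]
rotor 0.91 [352. 211.  73.  69.] [ 0.5843 -0.0789  0.05  ]
tube_red 0.51 [349. 193.  67.  95.] [ 0.6313 -0.0654  0.089 ]
tube_white 0.31 [199. 248.   9.  10.] [0.4648 0.3733 0.089 ]
console 0.96 [280. 274.  48.  42.] [0.3933 0.1388 0.035 ]
console 0.77 [149. 258.  51.  35.] [0.4372 0.5377 0.035 ]
console 0.67 [274. 197.  44.  33.] [0.6291 0.1625 0.035 ]
start_top 0.56 [271. 277.  13.   9.] [0.3819 0.1666 0.04  ]
start_top 0.46 [196. 248.   8.  10.] [0.4679 0.3932 0.04  ]
start_top 0.45 [263. 192.   7.  10.] [0.6443 0.1964 0.04  ]
stop 0.65 [157. 255.   5.   6.] [0.4452 0.511  0.04  ]
stop 0.51 [213. 188.  18.  18.] [0.6566 0.352  0.04  ]
[ 0.224  -0.4748  0.2453] [0.     0.9758 0.2186 0.    ] 0.55
```

Run:
```python
import cv2
a=cv2.imread('pics/top1.png')[130:330,120:420]
cv2.imwrite('pics/top1c.png',cv2.resize(a,(800,533),interpolation=cv2.INTER_CUBIC))
```

```text
(no output)
```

View pics/top1c.png

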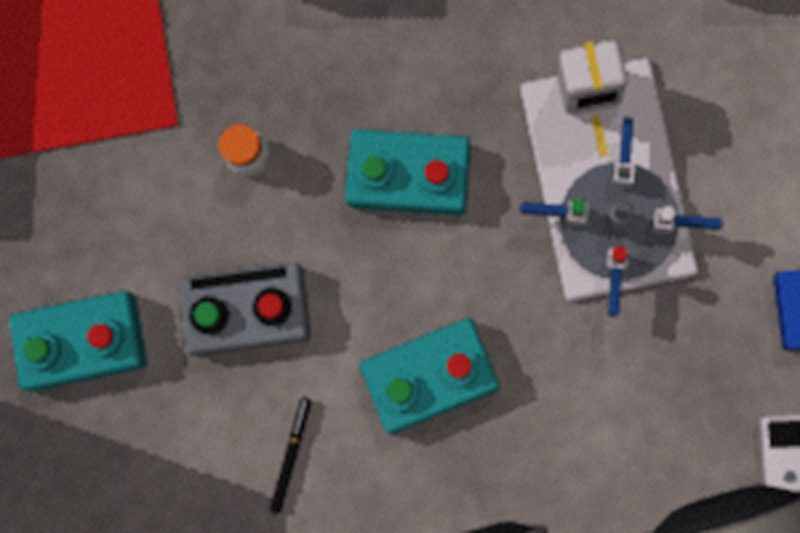

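View pics/scene1.png

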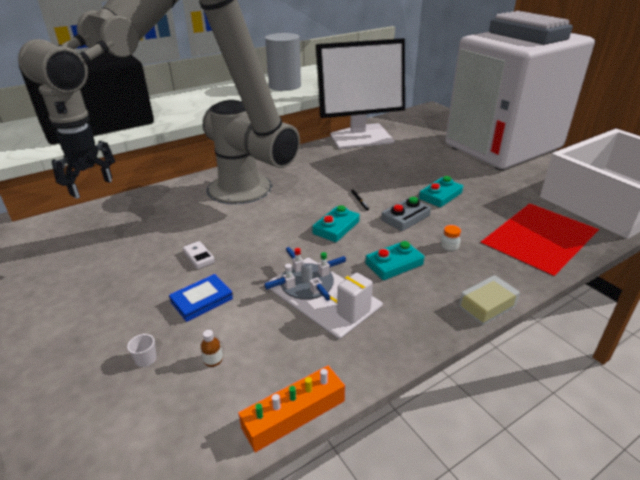

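Top view: the carousel hub is at crop (621,213), with the red cap on the near side (619,254), the empty arm towards the scanner, green left and white right. The grey console is at crop (245,308), with its green button at (207,315). The other three consoles are turquoise look-alikes. Next I measure the angles precisely.

```bash
cat >> h.py <<'E'
def blobs(r,lo,hi,box,amin=6):
    hsv=cv2.cvtColor(r['frame'],cv2.COLOR_RGB2HSV);m=cv2.inRange(hsv,np.array(lo),np.array(hi))
    k=np.zeros_like(m);x0,y0,x1,y1=box;k[y0:y1,x0:x1]=m[y0:y1,x0:x1]
    n,_,st,c=cv2.connectedComponentsWithStats(k)
    return [(st[i,4],c[i]) for i in range(1,n) if st[i,4]>=amin]
E
cat > meas.py <<'E'
from h import *
np.set_printoptions(precision=4,suppress=True)
r=read_camera('top')
box=(300,140,400,255)
for n,lo,hi,z in [('red',(0,140,90),(8,255,255),.089),('green',(45,110,50),(75,255,255),.089),('blue',(105,130,50),(125,255,255),.056),('yellow',(20,130,100),(32,255,255),.109)]:
    for a,c in blobs(r,lo,hi,box): print(n,a,c,pix2w(r,*c,z), pix2w(r,*c,.014) if n=='yellow' else '')
hsv=cv2.cvtColor(r['frame'],cv2.COLOR_RGB2HSV)
# console buttons
for n,lo,hi in [('gbtn',(45,110,50),(75,255,255)),('rbtn',(0,140,90),(8,255,255))]:
    for a,c in blobs(r,lo,hi,(185,225,240,270)): print(n,a,c,pix2w(r,*c,.041))
E
python3 meas.py
```

```text
red 21 [352. 225.] [ 0.5359 -0.0746  0.089 ] 
green 20 [336.5 207. ] [ 0.5896 -0.0286  0.089 ] 
blue 46 [354.4348 182.5435] [ 0.6732 -0.0845  0.056 ] 
blue 57 [323.5614 208.0351] [0.5926 0.0095 0.056 ] 
blue 60 [381.1167 212.9167] [ 0.5793 -0.1654  0.056 ] 
blue 55 [350.2182 238.4727] [ 0.5002 -0.0716  0.056 ] 
yellow 51 [342.0784 153.7843] [ 0.747  -0.0438  0.109 ] [ 0.7777 -0.0485  0.014 ]
yellow 35 [344.3143 180.1143] [ 0.6666 -0.0506  0.109 ] [ 0.6915 -0.0557  0.014 ]
gbtn 76 [196.7632 247.3816] [0.4703 0.3923 0.041 ]
rbtn 61 [220.9508 244.3443] [0.4803 0.3195 0.041 ]
```

```bash
cat > plan.py <<'E'
from h import *
import sys
# plan.py x y z yaw_deg n : rows from present pose, shift expressed in axes before the row's turn
def yaw(s):
    w,x,y,z=s['tcp_rot'];return 2*np.degrees(np.arctan2(y,x))
if __name__=='__main__':
    s=read_state();X,Y,Z,W=map(float,sys.argv[1:5]);n=int(sys.argv[5])
    p=np.array(s['eef_pos']);y0=yaw(s);d=(np.array([X,Y,Z])-p)/n*100
    dw=((W-y0+180)%360-180)if len(sys.argv)<7 else W-y0
    print(p,y0,s['joint_pos'],s['time'])
    for i in range(n):
        a=np.radians(y0+dw*i/n)
        print([0,0,round(-dw/n,2),round(d[0]*np.cos(a)+d[1]*np.sin(a),2),round(d[0]*np.sin(a)-d[1]*np.cos(a),2),round(-d[2],2),0])
E
python3 plan.py .6175 -.175 .2 198 20
```

```text
[ 0.22401393 -0.47481512  0.24531701] 25.25629816229626 [-1.27601659e+00  3.41990212e-01  1.52412739e+00  1.30482784e-05
  1.27539639e+00 -1.46029624e-01] 0.6
[0, 0, np.float64(-8.64), np.float64(2.42), np.float64(-0.52), np.float64(0.23), 0]
[0, 0, np.float64(-8.64), np.float64(2.47), np.float64(-0.15), np.float64(0.23), 0]
[0, 0, np.float64(-8.64), np.float64(2.46), np.float64(0.23), np.float64(0.23), 0]
[0, 0, np.float64(-8.64), np.float64(2.4), np.float64(0.59), np.float64(0.23), 0]
[0, 0, np.float64(-8.64), np.float64(2.29), np.float64(0.95), np.float64(0.23), 0]
[0, 0, np.float64(-8.64), np.float64(2.12), np.float64(1.28), np.float64(0.23), 0]
[0, 0, np.float64(-8.64), np.float64(1.9), np.float64(1.58), np.float64(0.23), 0]
[0, 0, np.float64(-8.64), np.float64(1.64), np.float64(1.85), np.float64(0.23), 0]
[0, 0, np.float64(-8.64), np.float64(1.35), np.float64(2.08), np.float64(0.23), 0]
[0, 0, np.float64(-8.64), np.float64(1.02), np.float64(2.25), np.float64(0.23), 0]
[0, 0, np.float64(-8.64), np.float64(0.67), np.float64(2.38), np.float64(0.23), 0]
[0, 0, np.float64(-8.64), np.float64(0.3), np.float64(2.45), np.float64(0.23), 0]
[0, 0, np.float64(-8.64), np.float64(-0.07), np.float64(2.47), np.float64(0.23), 0]
[0, 0, np.float64(-8.64), np.float64(-0.44), np.float64(2.43), np.float64(0.23), 0]
[0, 0, np.float64(-8.64), np.float64(-0.8), np.float64(2.34), np.float64(0.23), 0]
[0, 0, np.float64(-8.64), np.float64(-1.14), np.float64(2.19), np.float64(0.23), 0]
[0, 0, np.float64(-8.64), np.float64(-1.46), np.float64(2.0), np.float64(0.23), 0]
[0, 0, np.float64(-8.64), np.float64(-1.74), np.float64(1.76), np.float64(0.23), 0]
[0, 0, np.float64(-8.64), np.float64(-1.99), np.float64(1.47), np.float64(0.23), 0]
[0, 0, np.float64(-8.64), np.float64(-2.19), np.float64(1.16), np.float64(0.23), 0]
```

>>> {"op": "send_rows", "data": {"moves": [[0,0,-8.6,2.4,-0.5,0.2,0],[0,0,-8.6,2.5,-0.1,0.2,0],[0,0,-8.6,2.5,0.2,0.2,0],[0,0,-8.6,2.4,0.6,0.2,0],[0,0,-8.6,2.3,0.9,0.2,0]]}}

```text
time: 1.23
eef_pos: [0.3234, -0.3992, 0.2353]
tcp_rot: [0.0, 0.826, 0.563, -0.0]
ft_force: [-0.2, -0.7, 1.0]
grip_width: -0.0001
grasp_force: 0.0
```

>>> {"op": "send_rows", "data": {"moves": [[0,0,-8.6,2.1,1.3,0.2,0],[0,0,-8.6,1.9,1.6,0.2,0],[0,0,-8.6,1.6,1.9,0.2,0],[0,0,-8.6,1.4,2.1,0.2,0],[0,0,-8.6,1.0,2.3,0.2,0]]}}

```text
time: 1.85
eef_pos: [0.4236, -0.3249, 0.2253]
tcp_rot: [0.0, 0.563, 0.827, -0.0]
ft_force: [0.6, -0.9, -0.5]
grip_width: -0.0002
grasp_force: 0.0
```

>>> {"op": "send_rows", "data": {"moves": [[0,0,-8.6,0.7,2.4,0.2,0],[0,0,-8.6,0.3,2.5,0.2,0],[0,0,-8.6,-0.1,2.5,0.2,0],[0,0,-8.6,-0.4,2.4,0.2,0],[0,0,-8.6,-0.8,2.3,0.2,0]]}}

```text
time: 2.48
eef_pos: [0.5226, -0.2506, 0.2152]
tcp_rot: [0.0, 0.22, 0.975, -0.0]
ft_force: [-0.4, -0.5, -0.0]
grip_width: 0.0004
grasp_force: 0.0
```

```bash
python3 plan.py .6175 -.175 .2 198 5
```

```text
[ 0.52259963 -0.25056015  0.2152361 ] 154.54224997486685 [-5.79236003e-01  4.65764642e-01  1.41606529e+00 -9.11909551e-05
  1.25971569e+00 -1.70568286e+00] 2.475
[0, 0, np.float64(-8.69), np.float64(-1.06), np.float64(2.18), np.float64(0.3), 0]
[0, 0, np.float64(-8.69), np.float64(-1.38), np.float64(1.99), np.float64(0.3), 0]
[0, 0, np.float64(-8.69), np.float64(-1.67), np.float64(1.76), np.float64(0.3), 0]
[0, 0, np.float64(-8.69), np.float64(-1.91), np.float64(1.49), np.float64(0.3), 0]
[0, 0, np.float64(-8.69), np.float64(-2.12), np.float64(1.18), np.float64(0.3), 0]
```

>>> {"op": "send_rows", "data": {"moves": [[0,0,-8.7,-1.1,2.2,0.3,0],[0,0,-8.7,-1.4,2.0,0.3,0],[0,0,-8.7,-1.7,1.8,0.3,0],[0,0,-8.7,-1.9,1.5,0.3,0],[0,0,-8.7,-2.1,1.2,0.3,0]]}}

```text
time: 3.1
eef_pos: [0.6185, -0.1749, 0.2001]
tcp_rot: [-0.0, -0.157, 0.988, -0.0]
ft_force: [0.2, -0.5, 0.4]
grip_width: -0.0002
grasp_force: 0.0
```

>>> {"op": "send_rows", "data": {"moves": [[0,0,0,0,0,2.4,0],[0,0,0,0,0,2.4,0],[0,0,0,0,0,2.4,0],[0,0,0,0,0,1.2,0],[0,0,0,0,0,0.6,0]]}}

```text
time: 3.72
eef_pos: [0.6179, -0.1755, 0.1099]
tcp_rot: [-0.0, -0.154, 0.988, 0.0]
ft_force: [0.3, 0.5, -0.2]
grip_width: 0.0
grasp_force: 0.0
```

Run:
```python
from h import *
a=save('wrist','w1')['frame'];b=save('scene','s2')['frame'][200:380,220:420]
b=cv2.resize(b,(533,480));cv2.imwrite('pics/c2.png',np.hstack([cv2.resize(a,(400,300)),cv2.resize(b,(400,300))])[:,:,::-1])
s=read_state();print(s['eef_pos'],s['ft_force'])
```

```text
[ 0.61792487 -0.17548261  0.11023971] [ 0.31792179 -1.07810397  0.67698234]
```

View pics/c2.png

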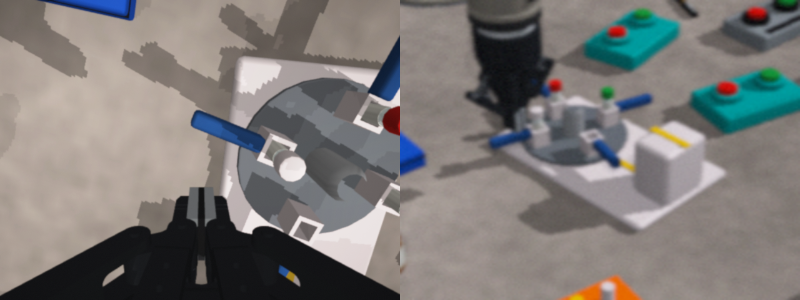

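The view shows the closed fingertips (wrist inset (200,190)) in the gap between the white-tube arm and the empty arm. The station is undisturbed. I'll move outward slightly for clearance, lower, and sweep clockwise.

>>> {"op": "send_rows", "data": {"moves": [[0,0,0,0,-0.6,0,0],[0,0,0,0,0,2.0,0],[0,0,0,0,0,1.8,0],[0,0,0,0,0,1.1,0],[0,0,0,0,0,0,0]]}}

```text
time: 4.45
eef_pos: [0.6193, -0.181, 0.0603]
tcp_rot: [-0.001, -0.154, 0.988, 0.0]
ft_force: [-0.1, -0.2, 0.8]
grip_width: 0.0001
grasp_force: 0.0
```

>>> {"op": "send_rows", "data": {"moves": [[0,0,4,0.75,0.03,0,0],[0,0,4,0.75,0.03,0,0],[0,0,4,0.75,0.03,0,0],[0,0,4,0.75,0.03,0,0],[0,0,4,0.75,0.03,0,0]]}}

```text
time: 5.08
eef_pos: [0.5833, -0.1863, 0.0623]
tcp_rot: [0.001, 0.021, 1.0, -0.0]
ft_force: [0.4, -1.0, -0.3]
grip_width: 0.0003
grasp_force: 0.5
```

>>> {"op": "send_rows", "data": {"moves": [[0,0,6,1.13,0.06,0,0],[0,0,6,1.13,0.06,0,0],[0,0,6,1.13,0.06,0,0],[0,0,6,1.13,0.06,0,0],[0,0,6,1.13,0.06,0,0]]}}

```text
time: 5.7
eef_pos: [0.53, -0.1697, 0.0624]
tcp_rot: [0.001, 0.279, 0.96, -0.0]
ft_force: [0.5, -0.1, 0.2]
grip_width: 0.0003
grasp_force: 0.5
```

```bash
cat > chk.py <<'E'
from meas import *
from plan import yaw
save('scene','chk')
s=read_state();p=np.array(s['eef_pos'])-[.586,-.078,0];print(s['time'],s['eef_pos'],s['ft_force'],'r',np.hypot(*p[:2]),'th',np.degrees(np.arctan2(p[1],p[0]))%360,'yaw+90',(yaw(s)+90)%360)
E
python3 chk.py
```

```text
red 22 [341.9091 220.7727] [ 0.5483 -0.0448  0.089 ] 
green 21 [340.8095 197.0476] [ 0.6199 -0.0413  0.089 ] 
blue 50 [371.86 189.38] [ 0.6523 -0.1378  0.056 ] 
blue 51 [330.9412 191.1176] [ 0.6455 -0.0126  0.056 ] 
blue 54 [333.1111 231.1111] [ 0.522  -0.0199  0.056 ] 
yellow 51 [342.0784 153.7843] [ 0.747  -0.0438  0.109 ] [ 0.7777 -0.0485  0.014 ]
yellow 36 [344.3056 180.25  ] [ 0.6661 -0.0505  0.109 ] [ 0.6911 -0.0557  0.014 ]
gbtn 76 [196.7632 247.3816] [0.4703 0.3923 0.041 ]
rbtn 65 [220.7538 244.1385] [0.4809 0.3201 0.041 ]
5.8 [ 0.5291 -0.1692  0.0621] [-0.1231  0.7351  0.2489] r 0.1074630216604633 th 238.04302662647882 yaw+90 237.72982517122495
```

>>> {"op": "send_rows", "data": {"moves": [[0,0,6,1.13,0.06,0,0],[0,0,6,1.13,0.06,0,0],[0,0,6,1.13,0.06,0,0],[0,0,6,1.13,0.06,0,0],[0,0,6,1.13,0.06,0,0]]}}

```text
time: 6.42
eef_pos: [0.4923, -0.1287, 0.0621]
tcp_rot: [0.001, 0.517, 0.856, 0.0]
ft_force: [1.4, -0.3, 0.0]
grip_width: 0.0002
grasp_force: 0.5
```

>>> {"op": "send_rows", "data": {"moves": [[0,0,6,1.13,0.06,0,0],[0,0,6,1.13,0.06,0,0],[0,0,6,1.13,0.06,0,0],[0,0,6,1.13,0.06,0,0],[0,0,6,1.13,0.06,0,0]]}}

```text
time: 7.05
eef_pos: [0.4801, -0.0739, 0.062]
tcp_rot: [0.001, 0.721, 0.693, 0.0]
ft_force: [1.1, -1.7, -0.5]
grip_width: -0.0
grasp_force: 0.5
```

>>> {"op": "send_rows", "data": {"moves": [[0,0,6,1.13,0.06,0,0],[0,0,6,1.13,0.06,0,0],[0,0,6,1.13,0.06,0,0],[0,0,6,1.13,0.06,0,0],[0,0,6,1.13,0.06,0,0]]}}

```text
time: 7.68
eef_pos: [0.4966, -0.0203, 0.0619]
tcp_rot: [0.001, 0.876, 0.483, 0.0]
ft_force: [-0.8, -1.6, 0.1]
grip_width: 0.0
grasp_force: 0.5
```

```bash
python3 chk.py
```

```text
red 19 [340.6842 197.1579] [ 0.6196 -0.0409  0.089 ] 
green 19 [364.3684 196.2632] [ 0.623  -0.1115  0.089 ] 
blue 46 [372.3261 188.8913] [ 0.6538 -0.1392  0.056 ] 
blue 50 [330.94 191.32] [ 0.6449 -0.0126  0.056 ] 
blue 63 [373.9524 229.9365] [ 0.5269 -0.1432  0.056 ] 
yellow 50 [342.06 153.82] [ 0.7469 -0.0437  0.109 ] [ 0.7775 -0.0484  0.014 ]
yellow 35 [344.2571 180.    ] [ 0.6669 -0.0504  0.109 ] [ 0.6919 -0.0556  0.014 ]
gbtn 76 [196.7632 247.3816] [0.4703 0.3923 0.041 ]
rbtn 63 [220.873  244.2063] [0.4807 0.3197 0.041 ]
7.775 [ 0.4968 -0.0198  0.0618] [ 0.8627 -0.2261 -0.5041] r 0.10648287256985242 th 146.8997601755175 yaw+90 147.89354764373996
```

>>> {"op": "send_rows", "data": {"moves": [[0,0,6,1.13,0.06,0,0],[0,0,6,1.13,0.06,0,0],[0,0,6,1.13,0.06,0,0],[0,0,6,1.13,0.06,0,0],[0,0,4,0.75,0.03,0,0]]}}

```text
time: 8.4
eef_pos: [0.5337, 0.0157, 0.0615]
tcp_rot: [0.0, 0.966, 0.258, -0.0]
ft_force: [-1.4, -0.2, 0.7]
grip_width: -0.0002
grasp_force: 0.5
```

```bash
python3 chk.py
python3 - <<'E'
import cv2
a=cv2.imread('pics/chk.png')[220:350,240:400];cv2.imwrite('pics/c3.png',cv2.resize(a,(640,520),interpolation=cv2.INTER_CUBIC))
E
```

```text
green 21 [368.8571 202.8095] [ 0.6033 -0.1248  0.089 ] 
blue 43 [341.7907 183.2791] [ 0.6704 -0.0457  0.056 ] 
blue 52 [379.75   200.6346] [ 0.6174 -0.1616  0.056 ] 
blue 59 [362.661  237.5085] [ 0.5035 -0.109   0.056 ] 
yellow 50 [342.06 153.82] [ 0.7469 -0.0437  0.109 ] [ 0.7775 -0.0484  0.014 ]
yellow 33 [344.1818 179.3939] [ 0.6687 -0.0502  0.109 ] [ 0.6939 -0.0553  0.014 ]
gbtn 75 [196.72   247.3333] [0.4705 0.3924 0.041 ]
rbtn 65 [220.7692 244.2154] [0.4807 0.3201 0.041 ]
8.5 [0.5341 0.0158 0.0615] [ 0.0229 -0.39   -0.2425] r 0.1071840885227177 th 118.98297094016404 yaw+90 119.94142938331508
```

View pics/c3.png

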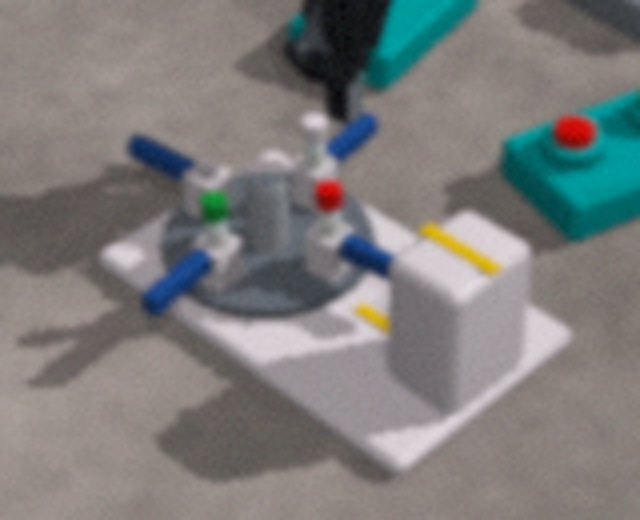

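The red cap at crop (328,195) is about 9° short of the stripe, and its arm points just left of the scanner. I'll finish slowly.

>>> {"op": "send_rows", "data": {"moves": [[0,0,2,0.38,0.01,0,0],[0,0,2,0.38,0.01,0,0],[0,0,1.5,0.28,0,0,0],[0,0,1,0.19,0,0,0],[0,0,1,0.19,0,0,0]]}}

```text
time: 9.12
eef_pos: [0.5461, 0.022, 0.0613]
tcp_rot: [0.0, 0.981, 0.193, -0.0]
ft_force: [-1.0, -1.2, 0.2]
grip_width: 0.0001
grasp_force: 0.5
```

```bash
sed -i 's/^for n,lo,hi,z in/PTS=[]\nfor n,lo,hi,z in/; s/: print(n,a,c,pix2w(r,\*c,z).*$/:\n        w=pix2w(r,*c,z); d=w-[.586,-.078,0]; print(n,w,"ang",round(np.degrees(np.arctan2(d[1],d[0])),2),"r",round(np.hypot(*d[:2]),4), round(np.degrees(np.arctan2(*(pix2w(r,*c,.014)-[.586,-.078,0])[[1,0]])),2))/' meas.py; python3 chk.py
```

```text
red [ 0.634  -0.0674  0.089 ] ang 12.5 r 0.0492 4.95
green [ 0.598 -0.126  0.089] ang -75.95 r 0.0495 -63.83
blue [ 0.6752 -0.0571  0.056 ] ang 13.18 r 0.0917 10.47
blue [ 0.606  -0.1634  0.056 ] ang -76.83 r 0.0877 -72.46
blue [ 0.4999 -0.0985  0.056 ] ang -166.62 r 0.0885 -163.31
yellow [ 0.7471 -0.0436  0.109 ] ang 12.04 r 0.1648 8.79
gbtn 77 [196.7013 247.3636] [0.4704 0.3925 0.041 ]
rbtn 65 [220.8615 244.2154] [0.4807 0.3198 0.041 ]
9.225 [0.5464 0.022  0.0613] [-0.6126  0.0761  0.2689] r 0.10758985618171199 th 111.62258533393846 yaw+90 112.26209890680731
```

>>> {"op": "send_rows", "data": {"moves": [[0,0,0,0.1,0,0,0],[0,0,0,0.1,0,0,0],[0,0,0,0,0,0,0],[0,0,0,-0.7,0,0,0],[0,0,0,-1.0,0,0,0]]}}

```text
time: 9.85
eef_pos: [0.5317, 0.0163, 0.0612]
tcp_rot: [0.0, 0.981, 0.193, 0.0]
ft_force: [-0.8, 0.2, -0.2]
grip_width: -0.0002
grasp_force: 0.0
```

>>> {"op": "send_rows", "data": {"moves": [[0,0,0,0,-0.5,-2,0],[0,0,0,0,0,-4,0],[0,0,0,0,0,-5,0],[0,0,0,-2,0,-5,0],[0,0,0,-2,0,-3,0]]}}

```text
time: 10.48
eef_pos: [0.4928, 0.0056, 0.2536]
tcp_rot: [0.001, 0.981, 0.193, 0.001]
ft_force: [-0.1, -0.4, -0.2]
grip_width: 0.0002
grasp_force: 0.0
```

```bash
python3 chk.py;python3 - <<'E'
from h import *
save('wrist','w4')
E
```

```text
green [ 0.5965 -0.1263  0.089 ] ang -77.74 r 0.0494 -65.27
blue [ 0.6746 -0.0586  0.056 ] ang 12.33 r 0.0907 9.65
blue [ 0.6045 -0.164   0.056 ] ang -77.88 r 0.088 -73.47
blue [ 0.4985 -0.0973  0.056 ] ang -167.55 r 0.0896 -164.37
yellow [ 0.747  -0.0436  0.109 ] ang 12.06 r 0.1647 8.81
gbtn 76 [196.7632 247.3816] [0.4703 0.3923 0.041 ]
rbtn 67 [220.7463 244.1642] [0.4808 0.3201 0.041 ]
10.575 [0.4931 0.0052 0.2547] [-0.03    0.0428  0.4952] r 0.12475009790947898 th 138.16433751207992 yaw+90 112.21635240488438
```

View pics/w4.png

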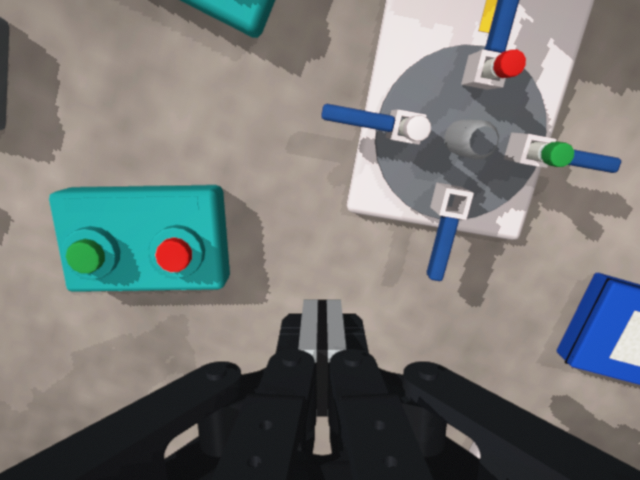

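The wrist view shows the carousel clear. The red-tube arm (500,25) points along the stripe (487,15). I'll measure its angle against the plate edges.

```bash
cat > fine.py <<'E'
from h import *
np.set_printoptions(precision=4,suppress=True)
r=read_camera('wrist');f=r['frame'];hsv=cv2.cvtColor(f,cv2.COLOR_RGB2HSV)
m=cv2.inRange(hsv,np.array((105,130,50)),np.array((125,255,255)))
n,l,st,c=cv2.connectedComponentsWithStats(m)
for i in range(1,n):
    if 300<st[i,4]<3500:
        p=np.argwhere(l==i)[:,::-1]
        w=np.array([pix2w(r,u,v,.055)[:2] for u,v in p])
        vx,vy,x0,y0=cv2.fitLine(w.astype(np.float32),cv2.DIST_L2,0,.001,.001).ravel()
        print('arm',c[i],st[i,4],np.array([x0,y0]),np.degrees(np.arctan2(vy,vx)))
y=cv2.inRange(hsv,np.array((20,130,100)),np.array((32,255,255)))
n,l,st,c=cv2.connectedComponentsWithStats(y)
for i in range(1,n):
    if st[i,4]>60:
        for z in (.014,.109):
            w=np.array([pix2w(r,u,v,z)[:2] for u,v in np.argwhere(l==i)[:,::-1]])
            vx,vy,x0,y0=cv2.fitLine(w.astype(np.float32),cv2.DIST_L2,0,.001,.001).ravel()
            print('yellow',z,c[i],st[i,4],np.array([x0,y0]),np.degrees(np.arctan2(vy,vx)))
g=cv2.cvtColor(f,cv2.COLOR_RGB2GRAY)
for a in cv2.createLineSegmentDetector().detect(g)[0][:,0]:
    P,Q=pix2w(r,a[0],a[1],.014)[:2],pix2w(r,a[2],a[3],.014)[:2];d=Q-P;L=np.hypot(*d)
    an=np.degrees(np.arctan2(d[1],d[0]))
    if L>.045 and abs((an-12+45)%90-45)<6 : print('seg',a,L.round(3),an)
E
python3 fine.py
```

```text
arm [503.6957  24.3146] 963 [ 0.6638 -0.0612] 10.600668
arm [358.7807 116.9661] 1090 [0.5701 0.0065] -78.012886
arm [598.7545 161.2829] 668 [ 0.609  -0.1729] -77.5974
arm [443.2879 248.1449] 1049 [ 0.5037 -0.0959] 12.679921
yellow 0.014 [489.6647  14.6949] 331 [ 0.6786 -0.0597] 11.691977
yellow 0.109 [489.6647  14.6949] 331 [ 0.6482 -0.0357] 11.69207
seg [636.3845 311.0376 611.0035 357.7597] 0.052 -173.74506987607683
seg [316.2982 409.434  312.5617 452.0448] 0.053 -162.21168694100086
seg [386.9461   0.1508 366.0462 107.2013] 0.079 -167.69434283248447
seg [361.602  128.0738 347.2307 204.6763] 0.065 -167.26881676509723
seg [349.563  209.5972 437.1064 225.6102] 0.079 -78.31188061341996
seg [552.1819 134.4739 595.4474   0.1651] 0.101 12.125038511883085
seg [519.6045 236.54   541.7951 168.9384] 0.061 11.809042929286353
seg [460.5097 230.1328 517.1601 238.751 ] 0.052 -76.5973713644104
seg [557.8854 349.88   595.6246 274.3748] 0.081 6.271308134499799
seg [  8.0815  25.5815   4.6711 126.885 ] 0.078 -171.57254388063166
seg [638.8032 388.0498 582.5077 373.2228] 0.061 96.16953795884416
seg [567.6354 357.2647 608.1785 278.1524] 0.085 6.153771845700298
seg [612.0225 282.5899 571.0282 362.7208] 0.087 -173.58653391765776
seg [446.076  219.1644 431.5449 274.288 ] 0.052 -167.62428916267584
```

The carousel is at about 12.2° and the station at about 12.0–12.3°, so they're aligned. Next is the button.

```bash
python3 plan.py .470 .392 .16 22.2 10
```

```text
[0.49299275 0.00578816 0.25122573] 22.225214797815504 [-1.43902507e-01  2.78080361e-01  1.59939166e+00  9.33170813e-05
  1.26325544e+00  1.03896243e+00] 10.675
[0, 0, np.float64(0.0), np.float64(1.25), np.float64(-3.66), np.float64(0.91), 0]
[0, 0, np.float64(0.0), np.float64(1.25), np.float64(-3.66), np.float64(0.91), 0]
[0, 0, np.float64(0.0), np.float64(1.25), np.float64(-3.66), np.float64(0.91), 0]
[0, 0, np.float64(0.0), np.float64(1.25), np.float64(-3.66), np.float64(0.91), 0]
[0, 0, np.float64(0.0), np.float64(1.25), np.float64(-3.66), np.float64(0.91), 0]
[0, 0, np.float64(0.0), np.float64(1.25), np.float64(-3.66), np.float64(0.91), 0]
[0, 0, np.float64(0.0), np.float64(1.25), np.float64(-3.66), np.float64(0.91), 0]
[0, 0, np.float64(0.0), np.float64(1.25), np.float64(-3.66), np.float64(0.91), 0]
[0, 0, np.float64(0.0), np.float64(1.25), np.float64(-3.66), np.float64(0.91), 0]
[0, 0, np.float64(0.0), np.float64(1.25), np.float64(-3.66), np.float64(0.91), 0]
```

>>> {"op": "send_rows", "data": {"moves": [[0,0,0,1.2,-3.7,0.9,0],[0,0,0,1.2,-3.7,0.9,0],[0,0,0,1.3,-3.7,0.9,0],[0,0,0,1.2,-3.7,0.9,0],[0,0,0,1.3,-3.6,0.9,0]]}}

```text
time: 11.3
eef_pos: [0.4802, 0.201, 0.2038]
tcp_rot: [0.0, 0.981, 0.193, -0.002]
ft_force: [0.6, -0.2, 0.9]
grip_width: 0.0001
grasp_force: 0.0
```

>>> {"op": "send_rows", "data": {"moves": [[0,0,0,1.2,-3.7,0.9,0],[0,0,0,1.2,-3.7,0.9,0],[0,0,0,1.3,-3.7,0.9,0],[0,0,0,1.2,-3.6,0.9,0],[0,0,0,1.2,-3.5,0.8,0]]}}

```text
time: 11.92
eef_pos: [0.4676, 0.3923, 0.1593]
tcp_rot: [0.001, 0.981, 0.193, -0.002]
ft_force: [0.5, 0.4, -0.0]
grip_width: -0.0001
grasp_force: 0.0
```

Run:
```python
from h import *
np.set_printoptions(precision=4,suppress=True)
import time
r=save('wrist','w5');s=read_state();print(s['eef_pos'],s['time'])
for n,lo,hi in [('gbtn',(45,110,40),(80,255,255)),('rbtn',(0,140,70),(8,255,255))]:
    for a,c in blobs(r,lo,hi,(0,0,640,480),150): print(n,a,c,pix2w(r,*c,.041),pix2w(r,*c,.045))
print(w2pix(r,[.4704,.3924,.041]))
```

```text
[0.4664 0.396  0.1581] 11.975
gbtn 555 [  6.6234 188.3568] [0.4285 0.5714 0.041 ] [0.4302 0.5689 0.045 ]
gbtn 2010 [330.4095 244.1124] [0.4682 0.3859 0.041 ] [0.4693 0.3865 0.045 ]
rbtn 2076 [117.3247 207.7876] [0.4415 0.5096 0.041 ] [0.443  0.5081 0.045 ]
rbtn 1999 [449.2421 272.0845] [0.4792 0.3118 0.041 ] [0.4802 0.3135 0.045 ]
[321.8145 236.8916]
```

View pics/w5.png

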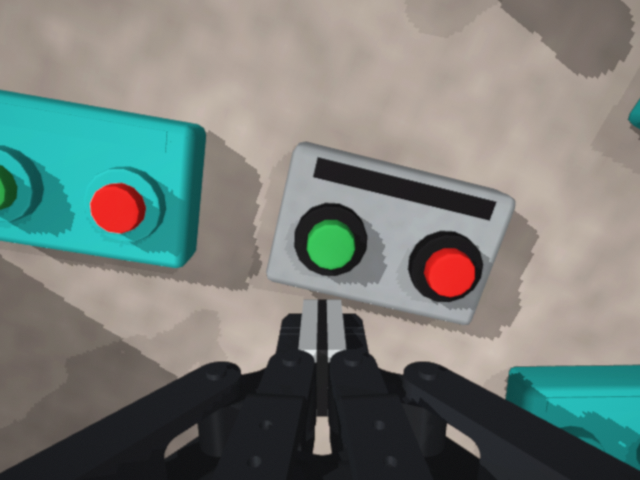

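The wrist view shows the grey console with its green button at (330,244) and red at (449,272). The fingertips (322,300) are just short. I'll correct and remeasure.

```bash
python3 - <<'E'
from h import *
np.set_printoptions(precision=4,suppress=True)
for k in range(2):
    r=read_camera('wrist');s=read_state();print(s['eef_pos'])
    G=blobs(r,(45,110,40),(80,255,255),(200,100,600,400),500)[0][1];R=blobs(r,(0,140,70),(8,255,255),(350,100,600,400),500)[0][1]
    for z in (.041,.045,.049,.053):
        g=pix2w(r,*G,z);print(z,g,np.linalg.norm(g-pix2w(r,*R,z)))
E
python3 plan.py .470 .389 .09 22.2 5
```

```text
[0.4666 0.3939 0.1585]
0.041 [0.4681 0.3858 0.041 ] 0.07495628748757599
0.045 [0.4693 0.3864 0.045 ] 0.07373009815961237
0.049 [0.4704 0.387  0.049 ] 0.07250390883164876
0.053 [0.4715 0.3876 0.053 ] 0.0712777195036852
[0.4671 0.3922 0.1591]
0.041 [0.4681 0.3858 0.041 ] 0.07494030076366485
0.045 [0.4692 0.3864 0.045 ] 0.07371589127912158
0.049 [0.4703 0.387  0.049 ] 0.07249148179457839
0.053 [0.4714 0.3876 0.053 ] 0.07126707231003507
[0.46712617 0.39220852 0.15914491] 22.412558215415547 [5.72832330e-01 5.72902111e-01 1.39482447e+00 3.91345399e-05
 1.17842956e+00 1.75244068e+00] 12.075
[0, 0, np.float64(0.04), np.float64(0.03), np.float64(0.08), np.float64(1.38), 0]
[0, 0, np.float64(0.04), np.float64(0.03), np.float64(0.08), np.float64(1.38), 0]
[0, 0, np.float64(0.04), np.float64(0.03), np.float64(0.08), np.float64(1.38), 0]
[0, 0, np.float64(0.04), np.float64(0.03), np.float64(0.08), np.float64(1.38), 0]
[0, 0, np.float64(0.04), np.float64(0.03), np.float64(0.08), np.float64(1.38), 0]
```

>>> {"op": "send_rows", "data": {"moves": [[0,0,0,0.1,0.5,1.5,0],[0,0,0,0,0,2.5,0],[0,0,0,0,0,2.5,0],[0,0,0,0,0,2.0,0],[0,0,0,0,0,0.5,0]]}}

```text
time: 12.7
eef_pos: [0.4708, 0.3848, 0.0701]
tcp_rot: [0.001, 0.981, 0.192, -0.002]
ft_force: [-1.7, -0.6, 1.7]
grip_width: 0.0
grasp_force: 0.9
```

>>> {"op": "send_rows", "data": {"moves": [[0,0,0,0,0,0.2,0],[0,0,0,0,0,0.2,0],[0,0,0,0,0,0.1,0],[0,0,0,0,0,0,0],[0,0,0,0,0,0,0]]}}

```text
time: 13.32
eef_pos: [0.4719, 0.3871, 0.0677]
tcp_rot: [-0.0, 0.981, 0.193, 0.001]
ft_force: [0.9, -1.6, 3.1]
grip_width: -0.0003
grasp_force: 1.6
```

>>> {"op": "send_rows", "data": {"moves": [[0,0,0,0,0,0.2,0],[0,0,0,0,0,0,0],[0,0,0,0,0,0.1,0],[0,0,0,0,0,0,0],[0,0,0,0,0,0,0]]}}

```text
time: 13.95
eef_pos: [0.4719, 0.3871, 0.065]
tcp_rot: [-0.0, 0.981, 0.193, 0.001]
ft_force: [1.0, -2.3, 8.6]
grip_width: -0.0
grasp_force: 4.1
```

```bash
python3 -c "
from h import *
for i in range(4):
    read_camera('top');s=read_state();print(s['eef_pos'],s['ft_force'])"
```

```text
[0.47189148 0.38712883 0.06502953] [ 1.62537387 -2.8411845   8.24203092]
[0.47189461 0.38712362 0.06503313] [ 1.89338679 -2.30333763  7.11459266]
[0.4718702  0.38713596 0.06503911] [ 1.09034123 -3.52875347  7.89643656]
[0.47188596 0.3871174  0.0650505 ] [ 2.2118247  -2.75385862  8.39206168]
```

About 8 N, so it's past the spring's full-travel force. One more millimetre for certainty, then release.

>>> {"op": "send_rows", "data": {"moves": [[0,0,0,0,0,0.1,0],[0,0,0,0,0,0,0],[0,0,0,0,0,0,0],[0,0,0,0,0,-0.5,0],[0,0,0,0,0,-1,0]]}}

```text
time: 14.78
eef_pos: [0.4705, 0.3869, 0.0777]
tcp_rot: [0.0, 0.981, 0.193, -0.001]
ft_force: [-0.4, -0.7, 0.1]
grip_width: 0.0001
grasp_force: 0.0
```

>>> {"op": "send_rows", "data": {"moves": [[0,0,0,0,0,-3,0],[0,0,0,0,0,-3,0],[0,0,0,0,0,-3,0],[0,0,0,0,0,0,0],[0,0,0,0,0,0,0]]}}

```text
time: 15.4
eef_pos: [0.4705, 0.3868, 0.1671]
tcp_rot: [0.0, 0.981, 0.193, -0.001]
ft_force: [-0.3, 0.4, -0.7]
grip_width: 0.0002
grasp_force: 0.0
```

```bash
python3 chk.py
python3 - <<'E'
from h import *
a=save('wrist','w6')['frame'];b=cv2.imread('pics/chk.png')[180:360,240:480,::-1]
cv2.imwrite('pics/c6.png',np.hstack([cv2.resize(a,(400,300)),cv2.resize(b,(400,300))])[:,:,::-1])
r=read_camera('wrist')
G=blobs(r,(45,110,40),(80,255,255),(200,100,600,400),500)[0];print(G,pix2w(r,*G[1],.049))
E
```

```text
red [ 0.6342 -0.0679  0.089 ] ang 11.8 r 0.0492 4.41
green [ 0.5968 -0.1264  0.089 ] ang -77.45 r 0.0496 -65.07
blue [ 0.6746 -0.0588  0.056 ] ang 12.24 r 0.0907 9.57
blue [ 0.6046 -0.1645  0.056 ] ang -77.88 r 0.0885 -73.49
blue [0.5673 0.008  0.056 ] ang 102.25 r 0.088 97.37
blue [ 0.4996 -0.0968  0.056 ] ang -167.76 r 0.0884 -164.54
yellow [ 0.747  -0.0438  0.109 ] ang 12.01 r 0.1646 8.76
gbtn 74 [196.6892 247.3919] [0.4703 0.3925 0.041 ]
rbtn 64 [220.8438 244.1719] [0.4808 0.3198 0.041 ]
15.5 [0.4705 0.3866 0.1666] [-0.4485  0.0643  0.5878] r 0.4787450264494867 th 103.95774082587445 yaw+90 112.26215181795189
(np.int32(1890), array([319.34656085, 241.83756614])) [0.47032622 0.38704159 0.049     ]
```

View pics/c6.png

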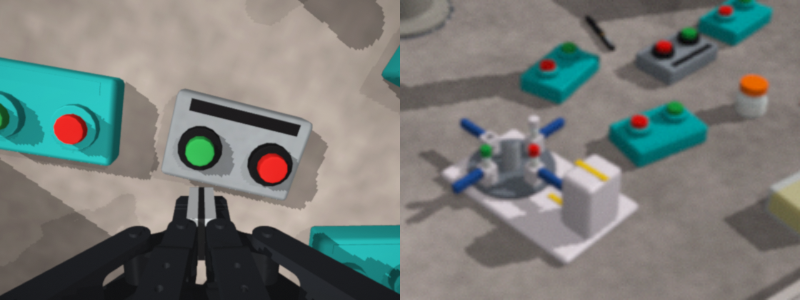

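The green button (wrist inset (200,150)) has sprung back. The red tube at 12.1° stands in line with the stripe at 12.0°, and nothing else has moved. I'm handing in.

```bash
python3 -c "
from rig import hand_in
print(hand_in())"
```

```text
the job is handed in; nothing more can be done
None
```

I turned the carousel until the red-capped tube stood in line with the scanner's stripe (about 12.1° against the stripe's 12.0°), then pressed the green start button, saw it spring back, and handed the job in at about 15.6 s.

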